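# Run the rotary sample divider by hand and park its square tin under the spout

### The job

Turn the crank of the sample divider anticlockwise (seen from above) by its black knob until the carousel of tins itself turns at 12 turns a minute, and keep it steadily between 10 and 14 turns a minute for a good eight seconds. Then bring the carousel to rest with the square tin centred under the feed spout, and let go of the knob. Drive only by the crank, never touch the carousel or its tins, never let the carousel race beyond 18 turns a minute or run backwards, and leave the drag block in its guide and the other things on the bench alone.

Things in the scene. Friction and masses are not known exactly. Their poses are not given: they have to be found in the camera images.
- carousel (a joint): Angle of the carousel, a disc of tins on a vertical axle (rad, grows anticlockwise seen from above, never wraps; 0, 2 pi, 4 pi ... puts the square tin right under the spout; starts between 0.6 and 5.6). Nominal mass 4.2 kg, inertia 0.095 kg m2 (load varies by a third or more). Bearing drag about 0.012 N m per rad/s plus 0.008 N m dry friction, and the drag block.
- crank (a joint): Angle of the crank relative to the carousel (rad, unlimited, grows anticlockwise seen from above). The crank is not fixed to the carousel: it sits on the same axle and drives it only through an oil-filled slip coupling, torque 0.09 N m per rad/s of this joint's velocity, no spring, no fixed angle; a crank held still brakes the carousel likewise. Crank radius 60 mm (axle to knob centre).
- knob_mid (a point): Grip point: middle of the black knob on the crank arm, 190 mm above the bench. The knob is an upright cylinder 34 mm across, from 158 to 215 mm above the bench, that turns freely on its pin: grip it from above and carry it round the axle without turning the gripper. Crank arm top 150 mm above the bench.
- axle (a point): Point on the vertical axle of carousel and crank, at the disc's top face, 70 mm above the bench. The aluminium disc is 468 mm across and 10 mm thick, a hub 70 mm across rises to 125 mm. The carousel lags the crank with a time constant of about 0.9 s; to keep 1.26 rad/s the crank (in the world) goes round at roughly 2.0 rad/s, depending on the drag. Its y axis points to the spout.
- square_tin (a point): Centre of the open top of the square tin (68 mm wide, 55 mm high), 125 mm above the bench; moves with the carousel. It and seven round steel tins (56 mm across, 53 mm high) are fixed on the disc, centres 155 mm from the axle, 45 degrees apart.
- spout (a point): Centre of the lower mouth of the fixed aluminium feed funnel, 145 mm above the bench, 155 mm from the axle (mouth 30 mm wide, funnel top 48 mm wide and 195 mm above the bench). A post 22 mm thick and 202 mm high, 270 mm from the axle, carries it. The gripper must pass clear of it: fingers stay within 130 mm of the axle, or above 205 mm.
- divider: The sample divider's grey bedplate (260 mm square with lugs under the spout post and the block guide, 12 mm thick), fixed to the bench. Origin on the bench under the axle; its y axis points to the spout.
- sieve_pan: Bystander: round steel sieve pan, 150 mm across, 40 mm high, open on top; origin under its centre.
- brush: Bystander: small bench brush, 200 mm long, lying flat.
- jar: Bystander: glass jar with white cap, 60 mm across, 90 mm high; origin under its centre.
- weight: Bystander: brass weight with a knob, 48 mm across, 70 mm high; origin under its centre.
- spoon: Bystander: steel sample spoon, 180 mm long, lying flat.
- disc: The carousel's disc with the eight tins fixed on it (all that must not be touched), 468 mm across, turning with the carousel; its origin is on the axle at bench level, its y axis points to the square tin.
- drag_block: Grey plastic drag block, 40 x 30 x 32 mm, lying loose on the disc's rim inside a fixed steel guide opposite the spout (guide top 110 mm above the bench); its weight rubs on the disc and steadies it with a dry friction of nominally 0.04 N m, which varies by half or more from run to run. Leave it in its guide. Origin under its centre.

How it is judged:
By the outcome, as a careful person would: the job done as asked, in the order asked, and still so for the second after the job is handed in, with the robot touching nothing.
It also fails if it takes over 70 s, if anything falls off the work surface, if the arm or the gripper's body presses on something with over 40 N, if the wrist force passes 120 N, or if a joint passes its speed limit or range.

### The arm

A 6-joint arm with a two-finger parallel gripper is mounted at the origin on the work surface. World frame = base frame: x ahead of the robot, y to its left, z up, the work surface at z = 0. Lengths are in mm, angles in rad, forces in N, time in s.
With the tool pointing down it reaches from about 350 to 875 mm from the base axis. Payload 4.2 kg.
Tool frame: the origin (TCP) lies at the very end of the fingers, on their centre line; the grasp point (between the pads) lies 19 mm behind it; z points along the fingers, y is the line along which they close (so a half turn about z gives the same grasp; the last joint's range is limited). The gripper opens to 85 mm and grips with 20 to 120 N. Pads are 22 mm wide; open, the fingers measure 114 mm over their backs; the gripper's body (76 mm by 85 mm) begins 54 mm behind the grasp point. The pads swing forward as they close: fully open they stand 13 mm farther back than shut.
Start: joints at [-0.924, 0.385, 0.008, 0, -1.194, -0.259], TCP at [236.359, -578.562, 208.412] pointing down, gripper open.
Joint ranges: [-3.14, 3.14], [-1.21, 2.06], [-1.07, 1.41], [-3.16, 2.05], [-2.99, -0.16], [-3.1, 3.1]. Speed limits (rad/s): [2.79, 2.79, 3.14, 3.14, 3.14, 3.14].

### API

Orientations are given as a unit quaternion [x, y, z, w].
In Python, from bench import read_state, get_image, get_calibration, job_done gives the robot as it stands.
- The arm moves only by the shell command python3 -m creep 'ROWS'. ROWS is a JSON object of lists of equal length, an entry for each row: "translation": the shift along the world's x, y, z in cm, a list of three; "delta_rot": the turn, a rotation vector about the world's x, y, z in degrees, a list of three; "hand": the finger opening in cm, from 0 to 8.54. A call has 1 to 8 rows; each row is the pose to reach, as a shift and turn from the pose commanded when the call began; what a row does not reach only later rows make up. A row lasts 1/8 s, in which the tool goes at most 62.5 mm and 10.7 degrees, less where a joint would pass 70% of its speed; a pose out of reach is approached as far as the arm can. A call with a gripper value outside its range is refused whole. The fingers move at their own pace and stop on an object; the grip force is fixed at half the most. Time passes only in rows, so rows that repeat a pose let the fingers close. It gives the time, the measured TCP pose, the force, the opening and the grip force at its end, in the units of the state.
- read_state(): the state, without advancing time (a new reading comes with each control period).
- get_image(name): name is "scene" or "top" or "wrist"; returns (picture, depth): 480x640x3 uint8, red, green, blue; 480x640 float32, mm along the optical axis (not along the pixel's ray), 0 where there is no reading.
- get_calibration(name): a dict with "intrinsics" (3x3 intrinsics, pixels), "xyz" and "attitude" of the camera in the world. Camera axes: x right, y down, z forward; pixel columns grow to the right and rows downward; lengths in mm; the calibration is good to about 2 mm. The wrist camera is an equidistant fisheye: a pixel r from the principal point sees the ray r / f radians off the axis. A picture is of the moment at which its call begins: read the wrist's pose just before it. get_calibration takes no time and is no camera call; for the wrist camera it gives the pose at the moment of the call.
- job_done(): hands the job in; it is judged then, once.
The state is a dict: "clock": time; "joints": joint angles; "joint_vel": joint speeds; "joint_efforts": joint torques, N m; "position": TCP position; "ee_rot": TCP orientation; "contact_force": force on the tool from outside, world axes, zero at the start; "wrist_torque": the same for the moment, N m; "gripper_width": finger opening in mm; "grasp_force": force on a finger pad.
Only numpy, scipy, OpenCV 4.12 (cv2) and the standard library are available. Lean on these libraries where they do the work, as an engineer would, in place of code of your own. Each camera call takes 0.05 s, during which the arm holds its last target. There are 200 camera calls.

## Working session

There is one attempt and no reset: what is moved stays moved. The work goes in short steps, Python scripts to look and compute and a shell command to move; the robot and the scene stay as the last step left them, time stands still between calls to the robot, and variables do not carry over. Pictures are saved under pics/ and viewed, at most 10 in all, crops included, and the job is handed in when it is done.

```bash
mkdir -p pics; ls; python3 - <<'E'
from bench import *
import cv2
for n in("scene","top"):
    im,d=get_image(n); cv2.imwrite(f"pics/{n}0.png",im[:,:,::-1])
    import numpy as np; np.savez(f"{n}0.npz",im=im,d=d)
    print(n,get_calibration(n))
print(read_state())
E
```

```text
pics
scene {'intrinsics': array([[491.94185058,   0.        , 325.27870032],
       [  0.        , 491.94185058, 242.04333738],
       [  0.        ,   0.        ,   1.        ]]), 'xyz': array([1365.1286047 ,  195.20830498, 1224.20591602]), 'attitude': array([ 0.57386612,  0.75643716, -0.25221164, -0.18673453])}
top {'intrinsics': array([[593.96069426,   0.        , 319.62879356],
       [  0.        , 593.96069426, 235.79655828],
       [  0.        ,   0.        ,   1.        ]]), 'xyz': array([ 357.39709301,  -36.27970872, 1389.10071024]), 'attitude': array([ 0.71076638, -0.69756465,  0.06533305, -0.0628196 ])}
{'clock': 0.1, 'joints': array([-9.24429002e-01,  3.85485257e-01,  6.77736059e-03, -4.09812125e-04,
       -1.19401970e+00, -2.58611816e-01]), 'joint_vel': array([-0.00045661, -0.00060396,  0.00480172,  0.00089902,  0.00038343,
        0.0013444 ]), 'joint_efforts': array([-4.78451257e-04, -3.93320739e+01,  1.88928437e+01,  4.19790968e+00,
       -2.62533540e-03,  9.36771897e-06]), 'position': array([ 236.12155229, -578.07356241,  207.43720513]), 'ee_rot': array([-1.92591185e-01,  9.81278588e-01,  9.51724869e-04, -2.50888692e-04]), 'contact_force': array([-0.65688558, -0.26699236,  0.20307798]), 'wrist_torque': array([-0.03442831,  0.00425931,  0.05625633]), 'grasp_force': 0.0, 'gripper_width': 85.89956455920438}
```

View pics/top0.png

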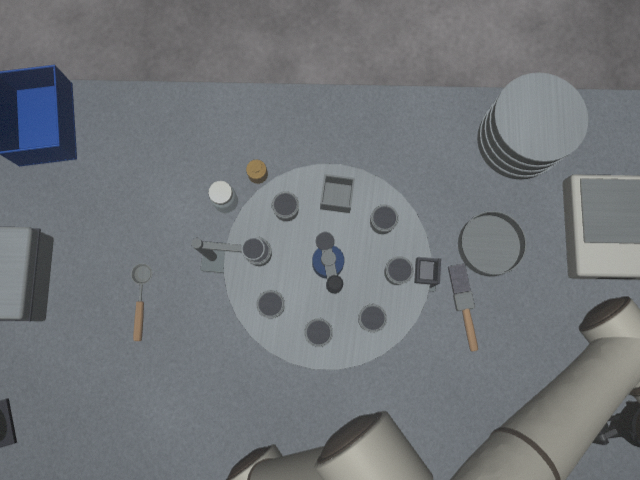

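View pics/scene0.png

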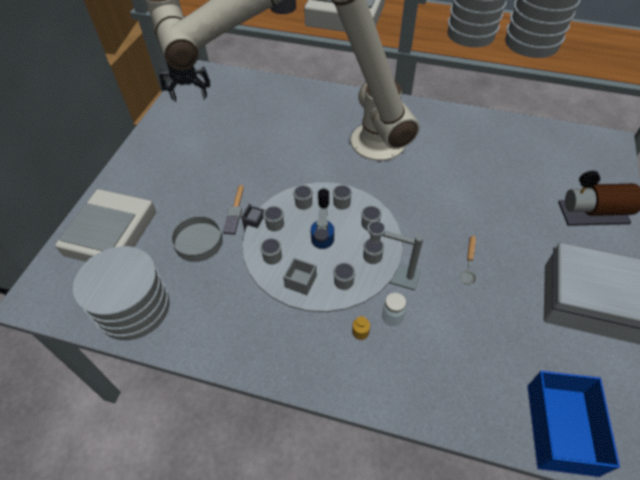

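The top view shows the axle near (328,262), the black knob at (334,284), the square tin at (337,194), the spout at (256,248) and the block at (428,270). In the scene view the black knob is at (323,197). Next I'll measure them.

```bash
cat > h.py <<'E'
import numpy as np, cv2
from scipy.spatial.transform import Rotation as R
from bench import *
def ray(n,uv,cal=None):
    c=cal or get_calibration(n); K=c["intrinsics"]; uv=np.atleast_2d(uv).astype(float)
    d=np.c_[(uv[:,0]-K[0,2])/K[0,0],(uv[:,1]-K[1,2])/K[1,1],np.ones(len(uv))]
    return c["xyz"],R.from_quat(c["attitude"]).apply(d)
def onplane(n,uv,z,cal=None):
    o,d=ray(n,uv,cal); return o+d*((z-o[2])/d[:,2])[:,None]
def pix(n,p):
    c=get_calibration(n);K=c["intrinsics"];q=R.from_quat(c["attitude"]).inv().apply(np.atleast_2d(p)-c["xyz"])
    return q[:,:2]/q[:,2:]*[K[0,0],K[1,1]]+K[:2,2]
def cloud(n,d):
    v,u=np.mgrid[:480,:640]; o,r=ray(n,np.c_[u.ravel(),v.ravel()]); return (o+r*d.ravel()[:,None]).reshape(480,640,3)
E
cat > loc.py <<'E'
from h import *
from scipy.optimize import least_squares
z=np.load("top0.npz");im=z["im"];d=z["d"];P=cloud("top",d)
v,u=np.mgrid[:480,:640]; near=np.hypot(u-328,v-266)<125
m=near&(abs(P[...,2]-70)<12)
m=cv2.morphologyEx(m.astype(np.uint8),cv2.MORPH_OPEN,np.ones((3,3)))
print("z disc",np.median(P[m>0][:,2]))
c=max(cv2.findContours(m,cv2.RETR_EXTERNAL,cv2.CHAIN_APPROX_NONE)[0],key=cv2.contourArea)[:,0]
q=onplane("top",c,70)[:,:2]
f=least_squares(lambda p:np.hypot(*(q-p[:2]).T)-p[2],[*q.mean(0),234],loss="soft_l1",f_scale=1.5)
ax=f.x[:2];print("axle",f.x)
# knob: dark blob near the top of height
hs=cv2.cvtColor(im,cv2.COLOR_RGB2HSV)
def blob(n,im,uv,r,thr):
    g=im.max(2);v,u=np.mgrid[:480,:640];k=((g<thr)&(np.hypot(u-uv[0],v-uv[1])<r)).astype(np.uint8)
    nn,l,s,ce=cv2.connectedComponentsWithStats(k);i=1+np.argmax(s[1:,4]);return ce[i],s[i]
print("top knob",blob("top",im,(334,284),12,45))
hi=near&(P[...,2]>200)&(P[...,2]<230)&(np.hypot(u-334,v-284)<14);print("knob top cloud",hi.sum(),P[hi].mean(0) if hi.any() else 0, np.median(P[hi],0))
po=(P[...,2]>192)&(abs(u-200)<12)&(abs(v-245)<15);print("post",po.sum(),np.median(P[po],0))
sp=(P[...,2]>180)&(np.hypot(u-256,v-248)<18);print("spout",sp.sum(),P[sp].mean(0))
t=near&(abs(P[...,2]-125)<8)&(np.hypot(u-337,v-194)<25)
(cx,s,a)=cv2.minAreaRect(np.c_[u[t],v[t]].astype(np.float32));print(cx,s);tin=onplane("top",[cx],125)[0];print("tin",tin)
S=P[sp].mean(0)[:2]-ax;T=tin[:2]-ax;
po2=np.median(P[po],0)[:2]-ax
for w in(S,po2,T):print(np.hypot(*w),np.degrees(np.arctan2(w[1],w[0])))
s=np.load("scene0.npz");print("scene knob",blob("scene",s["im"],(323,197),14,45))
E
python3 loc.py
```

```text
z disc 69.29064277787279
axle [537.66966661 -56.83897795 230.46686396]Traceback (most recent call last):
  File "loc.py", line 17, in <module>
    print("top knob",blob("top",im,(334,284),12,45))
                     ~~~~^^^^^^^^^^^^^^^^^^^^^^^^^^
  File "loc.py", line 16, in blob
    nn,l,s,ce=cv2.connectedComponentsWithStats(k);i=1+np.argmax(s[1:,4]);return ce[i],s[i]
                                                      ~~~~~~~~~^^^^^^^^^
    return _wrapfunc(a, 'argmax', axis=axis, out=out, **kwds)
    return bound(*args, **kwds)
ValueError: attempt to get argmax of an empty sequence
```

```bash
sed -i 's/(334,284),12,45/(334,284),14,70/; s/(323,197),14,45/(323,197),14,70/' loc.py; python3 loc.py; python3 -c "
import numpy as np;z=np.load('top0.npz')['im'];print(z[278:292,334].tolist());print(np.load('scene0.npz')['im'][185:212,323].max(1).tolist())"
```

```text
z disc 69.29064277787279
axle [537.66966661 -56.83897795 230.46686396]
top knob (array([334.47738693, 283.96984925]), array([327, 275,  16,  18, 199], dtype=int32))
knob top cloud 227 [478.76247247 -69.56784889 212.83360285] [478.71569876 -68.9736585  212.96730786]
post 94 [555.81091342 211.62698258 200.70176022]
spout 456 [547.28973626  97.06825598 202.16999606]
(337.0065612792969, 190.7008819580078) (30.992389678955078, 30.992387771606445)
tin [690.73808846 -74.94903581 125.        ]
154.2075951290282 86.4233439218876
269.07819829426217 86.13418725070034
154.13603071064168 -6.747495810525751
scene knob (array([323.1875    , 198.03409091]), array([318, 189,  11,  19, 176], dtype=int32))
[[67, 68, 70], [63, 65, 66], [62, 64, 66], [64, 66, 69], [60, 64, 65], [61, 64, 65], [63, 66, 67], [65, 66, 70], [67, 68, 69], [63, 68, 70], [65, 66, 68], [57, 59, 61], [55, 58, 61], [52, 55, 57]]
[163, 156, 138, 100, 55, 24, 23, 25, 19, 23, 22, 16, 11, 14, 17, 9, 14, 13, 5, 13, 8, 12, 33, 72, 105, 127, 132]
```

```bash
python3 -m creep '{"translation":[[0,2,5],[3,8,8.2],[6,14,8.2],[9,20,8.2],[12,26,8.2],[15,32,8.2],[18,38,8.2],[21,44,8.2]],"delta_rot":[[0,0,0],[0,0,0],[0,0,0],[0,0,0],[0,0,0],[0,0,0],[0,0,0],[0,0,0]],"hand":[8.5,8.5,8.5,8.5,8.5,8.5,8.5,8.5]}'; python3 -m creep '{"translation":[[3.3,7,0],[3.3,7,0],[3.3,7,0]],"delta_rot":[[0,0,0],[0,0,0],[0,0,0]],"hand":[8.5,8.5,8.5]}'
cat > ang.py <<'E'
from h import *
import sys
AX=np.array([537.7,-56.8]); SP=np.radians(86.2)
def tins(n,im,d):
    P=cloud(n,d); r=np.hypot(P[...,0]-AX[0],P[...,1]-AX[1])
    m=((abs(P[...,2]-120)<9)&(r>115)&(r<196)).astype(np.uint8)
    m=cv2.morphologyEx(m,cv2.MORPH_CLOSE,np.ones((3,3)))
    out=[]
    for c in cv2.findContours(m,cv2.RETR_EXTERNAL,cv2.CHAIN_APPROX_NONE)[0]:
        if len(c)<12: continue
        q=onplane(n,c[:,0],125)[:,:2]
        (ce,s,a)=cv2.minAreaRect(q.astype(np.float32)); w=np.array(ce)-AX; ar=cv2.contourArea(q.astype(np.float32))
        out.append((round(((np.arctan2(w[1],w[0])-SP)%(2*np.pi)),3),round(np.hypot(*w),1),round(min(s),1),round(max(s),1),round(ar)))
    return sorted(out)
def look(n):
    t=read_state()["clock"];im,d=get_image(n); return t,im,tins(n,im,d)
if __name__=="__main__":
    for n in sys.argv[1:]:
        t,im,o=look(n); print(n,t); [print("  ",x) for x in o]; cv2.imwrite(f"pics/{n}_{t:.2f}.png",im[:,:,::-1])
E
python3 ang.py top scene; python3 -c "
from bench import *;s=read_state();print(s['position'],s['ee_rot'],s['joints'],s['contact_force'])"
```

```text
clock: 1.1
position: [429.5, -170.8, 290.3]
ee_rot: [-0.193, 0.981, 0.0, 0.0]
contact_force: [1.8, 0.3, 0.6]
gripper_width: 84.8
grasp_force: 0.0
clock: 1.48
position: [462.2, -102.3, 290.0]
ee_rot: [-0.194, 0.981, 0.0, -0.001]
contact_force: [0.4, -0.5, -0.4]
gripper_width: 84.6
grasp_force: 0.0
top 1.475
   (np.float64(0.913), np.float64(143.1), 4.2, 12.6, 31)
   (np.float64(1.522), np.float64(154.8), 58.1, 58.9, 2695)
   (np.float64(2.304), np.float64(154.6), 56.5, 59.3, 2663)
   (np.float64(3.061), np.float64(171.1), 25.2, 58.5, 803)
   (np.float64(3.884), np.float64(156.7), 53.8, 59.7, 2505)
   (np.float64(4.66), np.float64(153.7), 67.8, 71.4, 4539)
   (np.float64(5.445), np.float64(153.9), 56.9, 58.4, 2670)
   (np.float64(6.064), np.float64(147.1), 8.0, 25.3, 102)
scene 1.525
   (np.float64(0.698), np.float64(152.6), 59.1, 60.1, 2712)
   (np.float64(1.495), np.float64(147.9), 60.3, 62.8, 2828)
   (np.float64(2.314), np.float64(147.4), 59.8, 60.8, 2735)
   (np.float64(3.129), np.float64(150.8), 60.3, 60.5, 2812)
   (np.float64(3.918), np.float64(156.2), 60.5, 62.0, 2810)
   (np.float64(4.684), np.float64(160.3), 72.0, 76.3, 4993)
   (np.float64(5.44), np.float64(160.6), 57.8, 60.5, 2736)
   (np.float64(6.168), np.float64(158.9), 56.1, 59.2, 2307)
[ 461.6567036  -103.64883429  290.21756127] [-1.92191391e-01  9.81357387e-01 -3.04319761e-06 -3.83637844e-04] [ 1.23701853e-01  6.96102685e-02 -2.02399143e-01  6.17600178e-05
 -1.29955191e+00 -1.30772536e+00] [-0.38163287 -0.37784559 -0.4734981 ]
```

```bash
python3 -m creep '{"translation":[[1.7,3.4,0],[1.7,3.4,-2],[1.7,3.4,-5],[1.7,3.4,-8],[1.7,3.4,-10],[1.7,3.4,-11.6],[1.7,3.4,-11.6]],"delta_rot":[[0,0,0],[0,0,0],[0,0,0],[0,0,0],[0,0,0],[0,0,0],[0,0,0]],"hand":[8.5,8.5,8.5,8.5,8.5,8.5,8.5]}'; python3 ang.py scene
```

```text
clock: 2.45
position: [477.9, -70.5, 173.5]
ee_rot: [-0.191, 0.982, 0.0, -0.002]
contact_force: [-0.2, 1.2, 1.0]
gripper_width: 84.8
grasp_force: 0.0
scene 2.45
   (np.float64(0.702), np.float64(152.8), 58.5, 59.1, 2659)
   (np.float64(1.485), np.float64(145.5), 60.1, 60.5, 2295)
   (np.float64(2.328), np.float64(144.6), 58.7, 59.1, 2061)
   (np.float64(3.132), np.float64(149.7), 60.6, 62.1, 2817)
   (np.float64(3.918), np.float64(156.2), 60.5, 62.0, 2819)
   (np.float64(4.68), np.float64(160.3), 70.8, 76.3, 4988)
   (np.float64(5.441), np.float64(160.9), 57.8, 61.1, 2756)
   (np.float64(6.158), np.float64(159.3), 59.2, 59.4, 2321)
```

```bash
python3 - <<'E'
import cv2,glob
f=sorted(glob.glob("pics/scene_*.png"))[-1];im=cv2.imread(f)[120:320,200:450];cv2.imwrite("pics/crop1.png",cv2.resize(im,None,fx=3,fy=3))
E
```

```text
(no output)
```

View pics/crop1.png

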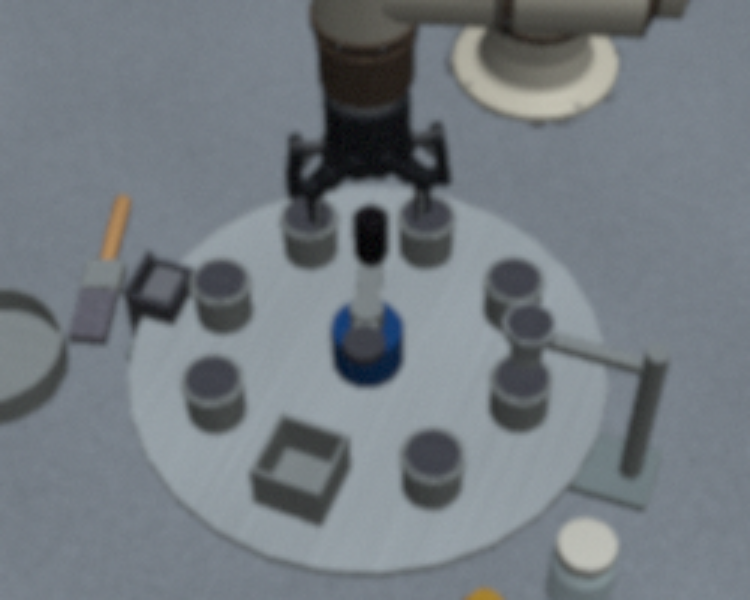

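The crop shows the knob at about (371,235), midway between the fingers at (312,205) and (423,205). I'll close on it.

```bash
python3 -m creep '{"translation":[[0,0,0],[0,0,0],[0,0,0],[0,0,0],[0,0,0],[0,0,0]],"delta_rot":[[0,0,0],[0,0,0],[0,0,0],[0,0,0],[0,0,0],[0,0,0]],"hand":[2,2,2,2,2,2]}'; python3 -c "
from h import *
im,d=get_image('scene');P=cloud('scene',d);print(read_state())
"
```

```text
clock: 3.25
position: [479.5, -69.0, 175.3]
ee_rot: [-0.193, 0.981, -0.0, 0.0]
contact_force: [-1.6, -1.8, 6.5]
gripper_width: 31.4
grasp_force: 59.5
{'clock': 3.3, 'joints': array([ 1.93808501e-01,  1.74019651e-01, -3.78103377e-01,  7.42264478e-04,
       -1.01786791e+00, -1.37671129e+00]), 'joint_vel': array([ 1.20527686e-03,  3.00581698e-03,  2.05643705e-05,  1.36984322e-03,
       -4.51347222e-04,  9.26275819e-04]), 'joint_efforts': array([ 3.01552741e-01, -2.40301073e+01,  1.61768067e+01,  3.23282115e+00,
        5.25916703e-01,  2.93894082e-04]), 'position': array([479.51000779, -68.94076649, 175.23692726]), 'ee_rot': array([-1.92924263e-01,  9.81213517e-01, -3.15964041e-04,  4.02651264e-04]), 'contact_force': array([-1.32102154,  0.58038128,  5.38561949]), 'wrist_torque': array([-0.03208743,  0.49074693,  0.02683302]), 'grasp_force': 59.521514749503694, 'gripper_width': 31.35293963412799}
```

```bash
cat > step.py <<'E'
# usage: step.py inc inc ... (deg per row, 8 rows per call; 'NxV' repeats); prints rows, advances the planned crank angle
import sys,json,os,numpy as np
s=json.load(open("st.json")) if os.path.exists("st.json") else dict(phi=float(np.degrees(np.arctan2(-12.1,-58.3))),p=[479.4,-68.9])
inc=[]
for a in sys.argv[1:]:
    n,v=a.split("x") if "x" in a else (1,a); inc+=[float(v)]*int(n)
C=np.array([537.7,-56.8]);r=59.7
for k in range(0,len(inc),8):
    ch=inc[k:k+8]; ph=s["phi"]+np.cumsum(ch); a=np.radians(ph)
    q=np.round((C+r*np.c_[np.cos(a),np.sin(a)]-s["p"])/10,2)
    print(",".join(f"[{x:g},{y:g},0]" for x,y in q)); s["phi"]=float(ph[-1]); s["p"]=[float(v) for v in np.array(s["p"])+q[-1]*10]
json.dump(s,open("st.json","w")); print(s["phi"])
E
cat > meas.py <<'E'
from h import *
import ang,json,os,sys
f="meas.json"; L=json.load(open(f)) if os.path.exists(f) else []
t=read_state()["clock"]; im,d=get_image("scene"); 
if L: ang.AX=np.array(L[0]["ax"])
o=[x for x in ang.tins("scene",im,d) if x[2]>54 and x[3]<80]
if not L:
    q=np.array([[x[1]*np.cos(x[0]),x[1]*np.sin(x[0])] for x in o if x[2]>58]); print(len(q))
    A=np.c_[2*q,np.ones(len(q))]; c=np.linalg.lstsq(A,(q**2).sum(1),rcond=None)[0][:2]
    c=R.from_euler("z",ang.SP).apply([*c,0])[:2]; ang.AX=ang.AX+c; print("centre",ang.AX)
    o=[x for x in ang.tins("scene",im,d) if x[2]>54 and x[3]<80]
sq=[x[0] for x in o if x[4]>4000]
ph=np.angle(np.mean([np.exp(8j*x[0]) for x in o]))/8
ref=sq[0] if sq else None
if ref is None: # predict from last
    w=float(sys.argv[1]) if len(sys.argv)>1 else 1.2; ref=L[-1]["th"]+w*(t-L[-1]["t"])
th=ph+np.round((ref-ph)/(np.pi/4))*np.pi/4
if L: 
    w=float(sys.argv[1]) if len(sys.argv)>1 else 1.2; pr=L[-1]["th"]+w*(t-L[-1]["t"]); th+=2*np.pi*np.round((pr-th)/(2*np.pi))
    print("rate %.3f rad/s = %.2f rpm"%((th-L[-1]["th"])/(t-L[-1]["t"]),(th-L[-1]["th"])/(t-L[-1]["t"])*9.549))
L.append(dict(t=float(t),th=float(th),ax=list(map(float,ang.AX)))); json.dump(L,open(f,"w"))
print("t %.3f th %.3f n%d sq%d"%(t,th,len(o),len(sq)), "F",np.round(read_state()["contact_force"],1))
E
python3 meas.py 0; python3 step.py 2 4 6 8 10 12 13.5 14 8x14.3 8x14.3
```

```text
5
centre [544.12644069 -53.25907379]
t 3.300 th 4.659 n8 sq1 F [-1.8  0.1  5.6]
[0.03,-0.21,0],[0.14,-0.61,0],[0.36,-1.19,0],[0.75,-1.93,0],[1.37,-2.76,0],[2.3,-3.6,0],[3.52,-4.29,0],[4.92,-4.69,0]
[1.48,-0.04,0],[2.93,0.28,0],[4.26,0.96,0],[5.38,1.94,0],[6.22,3.16,0],[6.73,4.56,0],[6.88,6.04,0],[6.66,7.51,0]
[-0.58,1.37,0],[-1.47,2.55,0],[-2.63,3.48,0],[-3.99,4.09,0],[-5.45,4.35,0],[-6.93,4.24,0],[-8.34,3.77,0],[-9.59,2.96,0]
130.02511201516506
```

```bash
python3 -m creep '{"translation":[[0.03,-0.21,0],[0.14,-0.61,0],[0.36,-1.19,0],[0.75,-1.93,0],[1.37,-2.76,0],[2.3,-3.6,0],[3.52,-4.29,0],[4.92,-4.69,0]],"delta_rot":[[0,0,0],[0,0,0],[0,0,0],[0,0,0],[0,0,0],[0,0,0],[0,0,0],[0,0,0]],"hand":[2,2,2,2,2,2,2,2]}'; python3 meas.py 0.3
```

```text
clock: 4.35
position: [529.0, -115.5, 175.2]
ee_rot: [-0.193, 0.981, 0.0, 0.001]
contact_force: [-1.5, 4.9, 6.5]
gripper_width: 31.3
grasp_force: 59.7
rate 0.130 rad/s = 1.24 rpm
t 4.350 th 4.795 n6 sq1 F [1.6 0.1 3.8]
```

```bash
python3 -m creep '{"translation":[[1.48,-0.04,0],[2.93,0.28,0],[4.26,0.96,0],[5.38,1.94,0],[6.22,3.16,0],[6.73,4.56,0],[6.88,6.04,0],[6.66,7.51,0]],"delta_rot":[[0,0,0],[0,0,0],[0,0,0],[0,0,0],[0,0,0],[0,0,0],[0,0,0],[0,0,0]],"hand":[2,2,2,2,2,2,2,2]}'; python3 meas.py 0.7;  python3 -m creep '{"translation":[[-0.58,1.37,0],[-1.47,2.55,0],[-2.63,3.48,0],[-3.99,4.09,0],[-5.45,4.35,0],[-6.93,4.24,0],[-8.34,3.77,0],[-9.59,2.96,0]],"delta_rot":[[0,0,0],[0,0,0],[0,0,0],[0,0,0],[0,0,0],[0,0,0],[0,0,0],[0,0,0]],"hand":[2,2,2,2,2,2,2,2]}'; python3 meas.py 1.0; python3 step.py 24x14.3
```

```text
clock: 5.4
position: [596.1, -40.5, 175.3]
ee_rot: [-0.193, 0.981, -0.001, 0.001]
contact_force: [0.1, -1.8, 5.4]
gripper_width: 31.4
grasp_force: 59.7
rate 0.571 rad/s = 5.45 rpm
t 5.400 th 5.394 n6 sq1 F [-0.7  2.3  5.9]
clock: 6.45
position: [499.5, -10.0, 175.3]
ee_rot: [-0.193, 0.981, 0.0, 0.002]
contact_force: [2.7, -0.6, 4.3]
gripper_width: 31.3
grasp_force: 59.6
rate 0.832 rad/s = 7.94 rpm
t 6.450 th 6.268 n7 sq0 F [-1.  -2.4  7.1]
[-1.01,-1.09,0],[-1.72,-2.39,0],[-2.08,-3.83,0],[-2.08,-5.32,0],[-1.71,-6.76,0],[-1,-8.06,0],[0.01,-9.15,0],[1.26,-9.96,0]
[1.41,-0.46,0],[2.9,-0.57,0],[4.36,-0.31,0],[5.71,0.31,0],[6.87,1.24,0],[7.76,2.43,0],[8.33,3.8,0],[8.55,5.27,0]
[-0.16,1.48,0],[-0.67,2.87,0],[-1.51,4.09,0],[-2.63,5.07,0],[-3.96,5.74,0],[-5.41,6.06,0],[-6.9,6.02,0],[-8.32,5.61,0]
473.225112015165
```

```bash
cat > sim.py <<'E'
import numpy as np,json
from scipy.optimize import least_squares
# hist: list of (dt, crank rate rad/s) from t=3.3
def seg(s):
    out=[]
    for a in s.split():
        if a=="p": out.append((.05,0.)); continue
        n,v=a.split("x") if "x" in a else (1,a); out+=[(.125,np.radians(float(v))/.125)]*int(n)
    return out
def sim(h,I,Td,w=0.,th=4.659,t=3.3):
    T=[t];Th=[th];W=[w];dt=.0025
    for D,wc in h:
        for _ in range(round(D/dt)):
            tq=.09*(wc-w)-.012*w; 
            if w>1e-4 or tq>Td: w=max(0,w+dt*(tq-Td)/I)
            else: w=0
            th+=w*dt;t+=dt;T.append(t);Th.append(th);W.append(w)
    return np.array(T),np.array(Th),np.array(W)
def fit(h):
    L=json.load(open("meas.json"));mt=[l["t"] for l in L];mth=[l["th"] for l in L]
    f=least_squares(lambda p:np.interp(mt,*sim(h,*p)[:2])-mth,[.095,.05],x_scale=[.02,.02],diff_step=.02)
    return f.x,f.fun
E
cat > run.py <<'E'
import sys;from sim import *
H=seg(open("hist.txt").read());p,e=fit(H);print("I,Td",p.round(4),"res",e.round(3))
T,Th,W=sim(H,*p);print("now t %.2f th %.3f w %.3f"%(T[-1],Th[-1],W[-1]))
for a in sys.argv[1:]:
    t2,h2,w2=sim(H+seg(a),*p);print(a,"-> w/s",w2[len(W)-1::200].round(3),"t",t2[-1].round(2),"th end",h2[-1].round(3),"w",w2[-1].round(3),"steady crank for 1.26",((.102*1.26+p[1])/.09).round(3))
E
echo "p 2 4 6 8 10 12 13.5 14 p 8x14.3 p 8x14.3 p" > hist.txt; python3 run.py "24x14.3" "24x15" "24x16" "24x16.5"
```

```text
I,Td [0.0738 0.0804] res [ 0.    -0.032  0.008 -0.001]
now t 6.50 th 6.309 w 0.793
24x14.3 -> w/s [0.793 0.883 0.928 0.951 0.962 0.968 0.971] t 9.5 th end 9.102 w 0.971 steady crank for 1.26 2.321
24x15 -> w/s [0.793 0.926 0.993 1.026 1.043 1.052 1.056] t 9.5 th end 9.3 w 1.056 steady crank for 1.26 2.321
24x16 -> w/s [0.793 0.988 1.085 1.134 1.159 1.171 1.177] t 9.5 th end 9.582 w 1.177 steady crank for 1.26 2.321
24x16.5 -> w/s [0.793 1.019 1.132 1.188 1.216 1.231 1.238] t 9.5 th end 9.723 w 1.238 steady crank for 1.26 2.321
```

```bash
echo '{"phi":130.025,"p":[499.3,-11.1]}'>st.json; python3 step.py 40x16.6
```

```text
[-1.15,-1.29,0],[-1.88,-2.85,0],[-2.13,-4.55,0],[-1.89,-6.26,0],[-1.17,-7.82,0],[-0.03,-9.12,0],[1.43,-10.03,0],[3.09,-10.49,0]
[1.73,0.03,0],[3.37,0.56,0],[4.79,1.53,0],[5.88,2.87,0],[6.54,4.46,0],[6.71,6.17,0],[6.39,7.87,0],[5.6,9.4,0]
[-1.19,1.24,0],[-2.69,2.09,0],[-4.37,2.47,0],[-6.09,2.36,0],[-7.71,1.76,0],[-9.09,0.72,0],[-10.11,-0.66,0],[-10.7,-2.28,0]
[-0.1,-1.72,0],[0.3,-3.4,0],[1.16,-4.89,0],[2.41,-6.08,0],[3.95,-6.86,0],[5.64,-7.17,0],[7.36,-6.98,0],[8.94,-6.31,0]
[1.33,1.1,0],[2.3,2.53,0],[2.81,4.18,0],[2.83,5.9,0],[2.35,7.56,0],[1.43,9.01,0],[0.12,10.14,0],[-1.45,10.85,0]
794.0249999999999
```

```bash
python3 -m creep '{"translation":[[-1.15,-1.29,0],[-1.88,-2.85,0],[-2.13,-4.55,0],[-1.89,-6.26,0],[-1.17,-7.82,0],[-0.03,-9.12,0],[1.43,-10.03,0],[3.09,-10.49,0]],"delta_rot":[[0,0,0],[0,0,0],[0,0,0],[0,0,0],[0,0,0],[0,0,0],[0,0,0],[0,0,0]],"hand":[2,2,2,2,2,2,2,2]}'; python3 -m creep '{"translation":[[1.73,0.03,0],[3.37,0.56,0],[4.79,1.53,0],[5.88,2.87,0],[6.54,4.46,0],[6.71,6.17,0],[6.39,7.87,0],[5.6,9.4,0]],"delta_rot":[[0,0,0],[0,0,0],[0,0,0],[0,0,0],[0,0,0],[0,0,0],[0,0,0],[0,0,0]],"hand":[2,2,2,2,2,2,2,2]}'; python3 meas.py 1.1
echo " 16x16.6 p" >> hist.txt; python3 run.py 16x16.6
```

```text
clock: 7.5
position: [530.3, -115.7, 175.2]
ee_rot: [-0.193, 0.981, 0.0, 0.0]
contact_force: [-0.9, 6.1, 9.6]
gripper_width: 31.4
grasp_force: 60.2
clock: 8.5
position: [587.0, -21.2, 175.3]
ee_rot: [-0.193, 0.981, -0.0, 0.001]
contact_force: [0.3, -1.5, 6.8]
gripper_width: 31.2
grasp_force: 60.0
rate 1.117 rad/s = 10.67 rpm
t 8.500 th 8.558 n7 sq0 F [-0.3  3.3  6.7]
I,Td [0.0817 0.077 ] res [ 0.    -0.034  0.001  0.007 -0.002]
now t 8.55 th 8.615 w 1.131
16x16.6 -> w/s [1.131 1.205 1.245 1.266 1.278] t 10.55 th end 11.079 w 1.278 steady crank for 1.26 2.283
```

```bash
python3 -m creep '{"translation":[[-1.19,1.24,0],[-2.69,2.09,0],[-4.37,2.47,0],[-6.09,2.36,0],[-7.71,1.76,0],[-9.09,0.72,0],[-10.11,-0.66,0],[-10.7,-2.28,0]],"delta_rot":[[0,0,0],[0,0,0],[0,0,0],[0,0,0],[0,0,0],[0,0,0],[0,0,0],[0,0,0]],"hand":[2,2,2,2,2,2,2,2]}'; python3 -m creep '{"translation":[[-0.1,-1.72,0],[0.3,-3.4,0],[1.16,-4.89,0],[2.41,-6.08,0],[3.95,-6.86,0],[5.64,-7.17,0],[7.36,-6.98,0],[8.94,-6.31,0]],"delta_rot":[[0,0,0],[0,0,0],[0,0,0],[0,0,0],[0,0,0],[0,0,0],[0,0,0],[0,0,0]],"hand":[2,2,2,2,2,2,2,2]}'; python3 meas.py 1.22
echo " 16x16.6 p" >> hist.txt; python3 run.py 16x16.6 16x16.4
```

```text
clock: 9.55
position: [479.2, -44.1, 175.3]
ee_rot: [-0.193, 0.981, 0.0, 0.001]
contact_force: [2.4, -0.1, 4.9]
gripper_width: 31.2
grasp_force: 59.8
clock: 10.55
position: [568.7, -107.7, 175.2]
ee_rot: [-0.193, 0.981, -0.0, -0.0]
contact_force: [-2.6, 2.5, 9.0]
gripper_width: 31.2
grasp_force: 60.3
rate 1.280 rad/s = 12.22 rpm
t 10.550 th 11.182 n5 sq1 F [0.6 3.  7.5]
I,Td [0.094  0.0728] res [ 0.    -0.036 -0.017 -0.003  0.022 -0.009]
now t 10.60 th 11.236 w 1.206
16x16.6 -> w/s [1.206 1.259 1.289 1.307 1.317] t 12.6 th end 13.796 w 1.317 steady crank for 1.26 2.237
16x16.4 -> w/s [1.206 1.248 1.273 1.287 1.295] t 12.6 th end 13.767 w 1.295 steady crank for 1.26 2.237
```

```bash
echo '{"phi":661.225,"p":[568.6,-107.9]}'>st.json; python3 step.py 40x16.3
```

```text
[1.31,1.08,0],[2.27,2.48,0],[2.79,4.09,0],[2.84,5.78,0],[2.42,7.42,0],[1.55,8.87,0],[0.31,10.02,0],[-1.21,10.78,0]
[-1.66,0.3,0],[-3.35,0.12,0],[-4.91,-0.53,0],[-6.23,-1.59,0],[-7.21,-2.97,0],[-7.75,-4.57,0],[-7.82,-6.27,0],[-7.41,-7.91,0]
[0.85,-1.46,0],[2.07,-2.63,0],[3.58,-3.4,0],[5.24,-3.72,0],[6.93,-3.56,0],[8.5,-2.94,0],[9.83,-1.9,0],[10.82,-0.52,0]
[0.56,1.59,0],[0.66,3.28,0],[0.27,4.93,0],[-0.56,6.4,0],[-1.77,7.59,0],[-3.27,8.38,0],[-4.93,8.72,0],[-6.62,8.58,0]
[-1.58,-0.6,0],[-2.92,-1.63,0],[-3.93,-2.99,0],[-4.51,-4.58,0],[-4.62,-6.27,0],[-4.26,-7.92,0],[-3.44,-9.41,0],[-2.24,-10.6,0]
1313.2250000000001
```

```bash
python3 -m creep '{"translation":[[1.31,1.08,0],[2.27,2.48,0],[2.79,4.09,0],[2.84,5.78,0],[2.42,7.42,0],[1.55,8.87,0],[0.31,10.02,0],[-1.21,10.78,0]],"delta_rot":[[0,0,0],[0,0,0],[0,0,0],[0,0,0],[0,0,0],[0,0,0],[0,0,0],[0,0,0]],"hand":[2,2,2,2,2,2,2,2]}' >/dev/null; python3 -m creep '{"translation":[[-1.66,0.3,0],[-3.35,0.12,0],[-4.91,-0.53,0],[-6.23,-1.59,0],[-7.21,-2.97,0],[-7.75,-4.57,0],[-7.82,-6.27,0],[-7.41,-7.91,0]],"delta_rot":[[0,0,0],[0,0,0],[0,0,0],[0,0,0],[0,0,0],[0,0,0],[0,0,0],[0,0,0]],"hand":[2,2,2,2,2,2,2,2]}'; python3 meas.py 1.27
echo " 16x16.3 p" >> hist.txt; python3 run.py 24x16.3
```

```text
clock: 12.6
position: [482.5, -78.9, 175.2]
ee_rot: [-0.193, 0.981, 0.0, 0.001]
contact_force: [2.1, 1.8, 5.3]
gripper_width: 31.3
grasp_force: 60.0
rate 1.287 rad/s = 12.29 rpm
t 12.600 th 13.820 n6 sq1 F [ 1.2 -3.9  6.1]
I,Td [0.0997 0.0712] res [ 0.    -0.038 -0.026 -0.013  0.02   0.014 -0.013]
now t 12.65 th 13.869 w 1.199
24x16.3 -> w/s [1.199 1.244 1.27  1.286 1.296 1.301 1.305] t 15.65 th end 17.696 w 1.305 steady crank for 1.26 2.219
```

```bash
python3 -m creep '{"translation":[[0.85,-1.46,0],[2.07,-2.63,0],[3.58,-3.4,0],[5.24,-3.72,0],[6.93,-3.56,0],[8.5,-2.94,0],[9.83,-1.9,0],[10.82,-0.52,0]],"delta_rot":[[0,0,0],[0,0,0],[0,0,0],[0,0,0],[0,0,0],[0,0,0],[0,0,0],[0,0,0]],"hand":[2,2,2,2,2,2,2,2]}' >/dev/null; python3 -m creep '{"translation":[[0.56,1.59,0],[0.66,3.28,0],[0.27,4.93,0],[-0.56,6.4,0],[-1.77,7.59,0],[-3.27,8.38,0],[-4.93,8.72,0],[-6.62,8.58,0]],"delta_rot":[[0,0,0],[0,0,0],[0,0,0],[0,0,0],[0,0,0],[0,0,0],[0,0,0],[0,0,0]],"hand":[2,2,2,2,2,2,2,2]}'; python3 meas.py 1.27
echo " 16x16.3 p" >> hist.txt; python3 run.py 24x16.3 24x16; cp st.json st5.json; echo; python3 -c "
import json;s=json.load(open('st.json'));print(s)"
```

```text
clock: 14.65
position: [525.0, 2.6, 175.2]
ee_rot: [-0.193, 0.981, 0.0, 0.002]
contact_force: [2.3, -3.0, 5.4]
gripper_width: 31.7
grasp_force: 59.9
rate 1.279 rad/s = 12.21 rpm
t 14.650 th 16.442 n7 sq1 F [-4.3  0.2  8. ]
I,Td [0.1025 0.0705] res [ 0.    -0.038 -0.032 -0.02   0.015  0.019  0.006 -0.014]
now t 14.70 th 16.490 w 1.205
24x16.3 -> w/s [1.205 1.249 1.275 1.292 1.301 1.307 1.311] t 17.7 th end 20.334 w 1.311 steady crank for 1.26 2.212
24x16 -> w/s [1.205 1.234 1.252 1.263 1.27  1.274 1.276] t 17.7 th end 20.259 w 1.276 steady crank for 1.26 2.212

{'phi': 1313.2250000000001, 'p': [502.0, -104.60000000000001]}
```

```bash
python3 step.py 16x16.3; python3 -m creep '{"translation":[[-1.58,-0.6,0],[-2.92,-1.63,0],[-3.93,-2.99,0],[-4.51,-4.58,0],[-4.62,-6.27,0],[-4.26,-7.92,0],[-3.44,-9.41,0],[-2.24,-10.6,0]],"delta_rot":[[0,0,0],[0,0,0],[0,0,0],[0,0,0],[0,0,0],[0,0,0],[0,0,0],[0,0,0]],"hand":[2,2,2,2,2,2,2,2]}'
```

```text
[1.48,-0.81,0],[3.14,-1.17,0],[4.82,-1.06,0],[6.41,-0.47,0],[7.77,0.54,0],[8.79,1.89,0],[9.39,3.47,0],[9.53,5.16,0]
[-0.35,1.65,0],[-1.14,3.15,0],[-2.33,4.36,0],[-3.8,5.19,0],[-5.45,5.57,0],[-7.14,5.47,0],[-8.74,4.9,0],[-10.11,3.91,0]
1574.0250000000003
clock: 15.7
position: [502.2, -104.4, 175.2]
ee_rot: [-0.193, 0.981, 0.0, 0.001]
contact_force: [0.3, 4.0, 7.7]
gripper_width: 30.9
grasp_force: 60.2
```

```bash
python3 -m creep '{"translation":[[1.48,-0.81,0],[3.14,-1.17,0],[4.82,-1.06,0],[6.41,-0.47,0],[7.77,0.54,0],[8.79,1.89,0],[9.39,3.47,0],[9.53,5.16,0]],"delta_rot":[[0,0,0],[0,0,0],[0,0,0],[0,0,0],[0,0,0],[0,0,0],[0,0,0],[0,0,0]],"hand":[2,2,2,2,2,2,2,2]}' >/dev/null; python3 -m creep '{"translation":[[-0.35,1.65,0],[-1.14,3.15,0],[-2.33,4.36,0],[-3.8,5.19,0],[-5.45,5.57,0],[-7.14,5.47,0],[-8.74,4.9,0],[-10.11,3.91,0]],"delta_rot":[[0,0,0],[0,0,0],[0,0,0],[0,0,0],[0,0,0],[0,0,0],[0,0,0],[0,0,0]],"hand":[2,2,2,2,2,2,2,2]}'; python3 meas.py 1.27
echo " 24x16.3 p" >> hist.txt; python3 run.py 24x16.3 "24x16.3 8x14" "24x16.3 16x0"; python3 step.py 24x16.3
```

```text
clock: 17.7
position: [496.4, -12.8, 175.3]
ee_rot: [-0.193, 0.981, 0.0, 0.001]
contact_force: [2.7, -1.5, 5.7]
gripper_width: 31.6
grasp_force: 59.9
rate 1.291 rad/s = 12.33 rpm
t 17.700 th 20.379 n7 sq0 F [-1.8 -3.3  6.2]
I,Td [0.1045 0.0701] res [ 0.    -0.039 -0.036 -0.026  0.009  0.018  0.014  0.003 -0.015]
now t 17.75 th 20.427 w 1.220
24x16.3 -> w/s [1.22  1.259 1.283 1.298 1.307 1.312 1.316] t 20.75 th end 24.292 w 1.316 steady crank for 1.26 2.207
24x16.3 8x14 -> w/s [1.22  1.259 1.283 1.298 1.307 1.312 1.316 1.208 1.142] t 21.75 th end 25.507 w 1.142 steady crank for 1.26 2.207
24x16.3 16x0 -> w/s [1.22  1.259 1.283 1.298 1.307 1.312 1.316 0.542 0.067 0.    0.   ] t 22.75 th end 24.885 w 0.0 steady crank for 1.26 2.207
[-1.04,-1.33,0],[-1.66,-2.91,0],[-1.81,-4.59,0],[-1.49,-6.26,0],[-0.71,-7.76,0],[0.46,-8.98,0],[1.93,-9.83,0],[3.57,-10.23,0]
[1.69,0.07,0],[3.29,0.62,0],[4.68,1.6,0],[5.73,2.92,0],[6.37,4.49,0],[6.55,6.17,0],[6.24,7.84,0],[5.48,9.35,0]
[-1.15,1.24,0],[-2.61,2.1,0],[-4.25,2.52,0],[-5.94,2.47,0],[-7.55,1.94,0],[-8.94,0.98,0],[-10.01,-0.33,0],[-10.67,-1.89,0]
1965.2250000000006
```

```bash
python3 -m creep '{"translation":[[-1.04,-1.33,0],[-1.66,-2.91,0],[-1.81,-4.59,0],[-1.49,-6.26,0],[-0.71,-7.76,0],[0.46,-8.98,0],[1.93,-9.83,0],[3.57,-10.23,0]],"delta_rot":[[0,0,0],[0,0,0],[0,0,0],[0,0,0],[0,0,0],[0,0,0],[0,0,0],[0,0,0]],"hand":[2,2,2,2,2,2,2,2]}' >/dev/null; python3 -m creep '{"translation":[[1.69,0.07,0],[3.29,0.62,0],[4.68,1.6,0],[5.73,2.92,0],[6.37,4.49,0],[6.55,6.17,0],[6.24,7.84,0],[5.48,9.35,0]],"delta_rot":[[0,0,0],[0,0,0],[0,0,0],[0,0,0],[0,0,0],[0,0,0],[0,0,0],[0,0,0]],"hand":[2,2,2,2,2,2,2,2]}' >/dev/null;python3 -m creep '{"translation":[[-1.15,1.24,0],[-2.61,2.1,0],[-4.25,2.52,0],[-5.94,2.47,0],[-7.55,1.94,0],[-8.94,0.98,0],[-10.01,-0.33,0],[-10.67,-1.89,0]],"delta_rot":[[0,0,0],[0,0,0],[0,0,0],[0,0,0],[0,0,0],[0,0,0],[0,0,0],[0,0,0]],"hand":[2,2,2,2,2,2,2,2]}'; python3 meas.py 1.27
echo " 24x16.3 p" >> hist.txt; python3 run.py 16x0 "10 5 14x0" "12 6 14x0" "12 8 4 2 12x0"  "14 10 5 2 12x0"
```

```text
clock: 20.75
position: [480.0, -40.8, 175.3]
ee_rot: [-0.193, 0.981, 0.0, 0.001]
contact_force: [1.7, 0.0, 5.2]
gripper_width: 31.5
grasp_force: 60.2
rate 1.289 rad/s = 12.31 rpm
t 20.750 th 24.311 n7 sq1 F [-1.1 -3.1  6.7]
I,Td [0.1052 0.07  ] res [ 0.    -0.039 -0.038 -0.028  0.006  0.017  0.016  0.007 -0.008 -0.008]
now t 20.80 th 24.366 w 1.222
16x0 -> w/s [1.222 0.488 0.037 0.    0.   ] t 22.8 th end 24.901 w 0.0 steady crank for 1.26 2.205
10 5 14x0 -> w/s [1.222 0.641 0.131 0.    0.   ] t 22.8 th end 25.045 w 0.0 steady crank for 1.26 2.205
12 6 14x0 -> w/s [1.222 0.672 0.15  0.    0.   ] t 22.8 th end 25.075 w 0.0 steady crank for 1.26 2.205
12 8 4 2 12x0 -> w/s [1.222 0.772 0.211 0.    0.   ] t 22.8 th end 25.148 w 0.0 steady crank for 1.26 2.205
14 10 5 2 12x0 -> w/s [1.222 0.826 0.245 0.    0.   ] t 22.8 th end 25.199 w 0.0 steady crank for 1.26 2.205
```

```bash
python3 step.py 10 5 6x0
```

```text
[-0.18,-1.02,0],[-0.2,-1.54,0],[-0.2,-1.54,0],[-0.2,-1.54,0],[-0.2,-1.54,0],[-0.2,-1.54,0],[-0.2,-1.54,0],[-0.2,-1.54,0]
1980.2250000000006
```

```bash
python3 -m creep '{"translation":[[-0.18,-1.02,0],[-0.2,-1.54,0],[-0.2,-1.54,0],[-0.2,-1.54,0],[-0.2,-1.54,0],[-0.2,-1.54,0],[-0.2,-1.54,0],[-0.2,-1.54,0]],"delta_rot":[[0,0,0],[0,0,0],[0,0,0],[0,0,0],[0,0,0],[0,0,0],[0,0,0],[0,0,0]],"hand":[2,2,2,2,2,2,2,2]}' >/dev/null
python3 meas.py 0.7; python3 -m creep '{"translation":[[0,0,0],[0,0,0],[0,0,0],[0,0,0]],"delta_rot":[[0,0,0],[0,0,0],[0,0,0],[0,0,0]],"hand":[2,2,2,2]}'; python3 meas.py 0.1;python3 meas.py 0;  python3 ang.py top; python3 - <<'E'
E
echo " 10 5 6x0 p 4x0 p p" >> hist.txt; python3 run.py
```

```text
rate 0.739 rad/s = 7.06 rpm
t 21.800 th 25.087 n7 sq0 F [-1.1 -0.4  9.4]
clock: 22.35
position: [478.1, -56.7, 175.2]
ee_rot: [-0.193, 0.981, -0.0, 0.0]
contact_force: [-1.3, -0.4, 8.0]
gripper_width: 31.3
grasp_force: 60.5
rate 0.036 rad/s = 0.34 rpm
t 22.350 th 25.107 n7 sq0 F [-1.6 -0.1  7.7]
rate 0.017 rad/s = 0.16 rpm
t 22.400 th 25.108 n7 sq0 F [-1.1  0.3  8.7]
top 22.45
   (np.float64(0.843), np.float64(159.3), 33.4, 59.3, 1374)
   (np.float64(1.549), np.float64(154.3), 58.1, 58.9, 2694)
   (np.float64(2.333), np.float64(154.1), 57.1, 58.8, 2677)
   (np.float64(3.118), np.float64(155.0), 58.3, 58.3, 2687)
   (np.float64(3.902), np.float64(153.6), 57.9, 59.0, 2681)
   (np.float64(4.688), np.float64(153.0), 57.1, 58.8, 2675)
   (np.float64(5.471), np.float64(154.1), 58.3, 59.0, 2689)
   (np.float64(6.115), np.float64(155.6), 24.4, 68.8, 268)
I,Td [0.1079 0.0696] res [ 0.    -0.041 -0.045 -0.039 -0.008  0.007  0.013  0.012  0.01   0.021
 -0.008 -0.012 -0.013]
now t 22.45 th 25.094 w 0.000
```

```bash
python3 run.py "14 8x0" "16 4 8x0" "14 10 8x0" "14 14 8x0" "7 14 7 8x0" "5 10 14 8x0"| cut -c1-20,60-; python3 step.py 14 10 0 0 0 0
```

```text
I,Td [0.1079 0.0696]8  0.007  0.013  0.012  0.01   0.021
 -0.008 -0.012 -0.01
now t 22.45 th 25.09
14 8x0 -> w/s [0. 0. crank for 1.26 2.201
16 4 8x0 -> w/s [0. y crank for 1.26 2.201
14 10 8x0 -> w/s [0.dy crank for 1.26 2.201
14 14 8x0 -> w/s [0.0 steady crank for 1.26 2.201
7 14 7 8x0 -> w/s [0 w 0.0 steady crank for 1.26 2.201
5 10 14 8x0 -> w/s [2 w 0.0 steady crank for 1.26 2.201
[0.18,-1.45,0],[0.53,-2.43,0],[0.53,-2.43,0],[0.53,-2.43,0],[0.53,-2.43,0],[0.53,-2.43,0]
2004.2250000000006
```

```bash
python3 run.py "14 8x0" "14 7 8x0" "14 10 8x0" "14 14 8x0" | grep -o ".*->\|th end.*w"
```

```text
14 8x0 ->
th end 25.111 w
14 7 8x0 ->
th end 25.127 w
14 10 8x0 ->
th end 25.137 w
14 14 8x0 ->
th end 25.154 w
```

```bash
python3 - <<'E'
import json;s=json.load(open('st.json'));json.dump(dict(phi=1980.225,p=[s['p'][0]-5.3,s['p'][1]+24.3]),open('st.json','w'))
E
python3 step.py 14 4 0 0 0 0
```

```text
[0.18,-1.45,0],[0.3,-1.85,0],[0.3,-1.85,0],[0.3,-1.85,0],[0.3,-1.85,0],[0.3,-1.85,0]
1998.225
```

```bash
python3 -m creep '{"translation":[[0.18,-1.45,0],[0.3,-1.85,0],[0.3,-1.85,0],[0.3,-1.85,0],[0.3,-1.85,0],[0.3,-1.85,0]],"delta_rot":[[0,0,0],[0,0,0],[0,0,0],[0,0,0],[0,0,0],[0,0,0]],"hand":[2,2,2,2,2,2]}' 
python3 meas.py 0; python3 ang.py top
python3 - <<'E'
# recheck the spout bearing from tip views
from h import *; import ang
im,d=get_image("top");P=cloud("top",d);v,u=np.mgrid[:480,:640]
sp=(P[...,2]>150)&(np.hypot(u-256,v-248)<16)
(c,r)=cv2.minEnclosingCircle(np.c_[u[(P[...,2]>190)&sp],v[(P[...,2]>190)&sp]].astype(np.float32)); w=onplane("top",[c],195)[0][:2]-ang.AX
print(c,r,np.hypot(*w),np.degrees(np.arctan2(w[1],w[0])))
E
```

```text
clock: 23.25
position: [481.2, -75.2, 175.2]
ee_rot: [-0.193, 0.981, -0.0, 0.0]
contact_force: [-1.3, -1.1, 8.5]
gripper_width: 31.5
grasp_force: 60.4
rate 0.026 rad/s = 0.25 rpm
t 23.250 th 25.130 n7 sq0 F [-0.1 -0.6  9.2]
top 23.3
   (np.float64(0.875), np.float64(150.2), 37.2, 42.5, 1126)
   (np.float64(1.569), np.float64(154.0), 56.8, 58.1, 2668)
   (np.float64(2.353), np.float64(154.6), 58.6, 59.1, 2697)
   (np.float64(3.145), np.float64(154.7), 58.0, 58.6, 2661)
   (np.float64(3.922), np.float64(153.4), 58.0, 59.1, 2691)
   (np.float64(4.711), np.float64(153.8), 56.6, 59.3, 2678)
   (np.float64(5.496), np.float64(154.4), 56.8, 58.3, 2667)
   (np.float64(6.079), np.float64(137.6), 13.3, 29.5, 137)
   (np.float64(6.12), np.float64(187.4), 9.3, 18.3, 59)
(256.0, 249.5) 15.403021812438965 147.3902253215709 86.87891928290612
```

```bash
python3 -m creep '{"translation":[[0,0,0],[0,0,0],[0,0,0],[0,0,0],[0,0,0],[0,0,0]],"delta_rot":[[0,0,0],[0,0,0],[0,0,0],[0,0,0],[0,0,0],[0,0,0]],"hand":[8.5,8.5,8.5,8.5,8.5,8.5]}'; python3 -m creep '{"translation":[[0,0,1],[0,0,3],[0,0,6],[0,0,9],[0,0,12],[-2,-4,12],[-4,-8,12],[-4,-8,12]],"delta_rot":[[0,0,0],[0,0,0],[0,0,0],[0,0,0],[0,0,0],[0,0,0],[0,0,0],[0,0,0]],"hand":[8.5,8.5,8.5,8.5,8.5,8.5,8.5,8.5]}'
python3 meas.py 0; python3 ang.py top; ls -t pics | head -2; python3 - <<'E'
import cv2,glob
from h import *
im,d=get_image("scene");cv2.imwrite("pics/fin.png",cv2.resize(im[120:340,180:480,::-1],None,fx=2.6,fy=2.6))
E
```

```text
clock: 24.15
position: [480.8, -75.4, 174.4]
ee_rot: [-0.193, 0.981, 0.0, -0.0]
contact_force: [-0.8, -0.0, 0.6]
gripper_width: 84.8
grasp_force: 0.0
clock: 25.15
position: [439.8, -157.1, 295.5]
ee_rot: [-0.191, 0.982, -0.0, 0.001]
contact_force: [0.4, -0.4, -0.3]
gripper_width: 85.2
grasp_force: 0.0
rate -0.001 rad/s = -0.01 rpm
t 25.150 th 25.127 n8 sq0 F [-0.1 -0.3  0.7]
top 25.2
   (np.float64(1.631), np.float64(153.4), 37.9, 58.1, 1857)
   (np.float64(2.312), np.float64(163.5), 35.5, 59.2, 1576)
   (np.float64(3.922), np.float64(153.4), 58.0, 59.1, 2691)
   (np.float64(4.711), np.float64(153.8), 56.6, 59.3, 2670)
   (np.float64(5.496), np.float64(154.4), 56.8, 58.3, 2667)
   (np.float64(6.052), np.float64(135.9), 15.1, 36.2, 161)
   (np.float64(6.12), np.float64(187.4), 9.3, 18.3, 59)
top_25.20.png
top_23.30.png
```

View pics/fin.png

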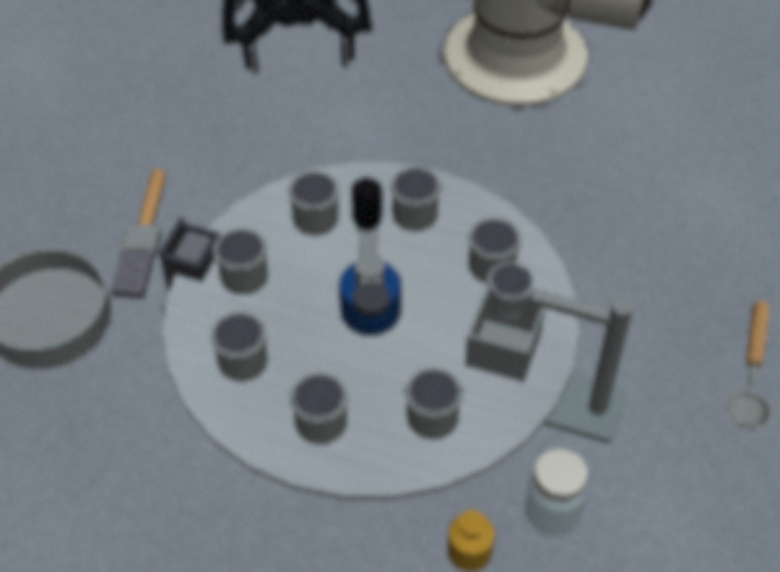

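The square tin at (505,338) sits under the funnel at (512,280). The block at (192,248) is still in its guide, the gripper is clear of the knob, and everything else on the bench is where it was.

```bash
python3 -c "from bench import *;print(job_done())"
```

```text
the job is handed in; nothing more can be done
None
```

The job is done and handed in: the carousel ran at about 12.3 turns a minute for over 10 s, then stopped with the square tin within about 1 mm of centre under the spout by my camera measurement. I let go of the knob, the arm is clear, and nothing else on the bench was disturbed.

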